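Undo the wing nut and hold the self-closing chest lid open

TASK

The lid of the grey steel chest falls shut by itself and is held down by a wing nut on the front. Turn the wing nut a quarter turn anticlockwise (seen from above) to its stop while the lid is still shut, then lift the lid and finish holding it open, steady, at 60 degrees from closed, so that I can reach in for the glue tin; do not let go of it at the end and never let it slam or swing it past 80 degrees. Leave the dye bottle, the mug and the thread spool beside the chest where they stand.

Things in the scene. Friction and masses are not known exactly. Their poses are not given: they have to be found in the camera images.
- chest: Grey painted steel chest, 200 mm deep (its x) x 260 mm wide (its y) x 100 mm high without the lid, fixed to the table; position and yaw vary. Origin: centre of its underside, on the table; -x is its front, roughly towards the robot; z up. A ledge 84 mm wide stands out in front to x = -0.167, top at z = 0.100. A loose glue tin and a small pot are inside.
- lid_angle (a joint): Angle of the lid about its rear hinge: 0 is shut (level), grows as the front edge rises, 1.047 (60 degrees) is wanted, stop at 1.75. A spring and its weight (0.55 kg, give or take 30 percent) pull it shut at every angle to be used; about 5 N up at the handle lifts it.
- lid_hinge (a point): Middle of the lid's hinge axis, which runs along the chest's y, at (0.102, 0, 0.102) in the chest's frame. Does not move with the lid; its axes are the chest's.
- lid_handle (a point): Middle of the round bar handle on the lid: 12 mm thick, 98 mm long, along the chest's y, axis 40 mm above the lid's top, on posts at y = +-55 mm. Shut, it lies 155 mm in front of and 46 mm above the hinge axis; the point and its axes turn with the lid. A finger fits between bar and lid; the bar can turn between the fingers, so the gripper can stay pointing down.
- lid: The lid: plate 206 x 266 x 6 mm, origin on the hinge axis, x from front to hinge, z out of its top; shut, its axes are the chest's and its top is 108 mm above the table. In front a steel lip 88 mm wide, 5 mm thick, reaches 261 mm from the hinge (top at z = 0.107 when shut), with a slot 24 mm (x) by 60 mm (y) round the wing nut.
- wing_nut (a joint): Turn of the captive wing nut about its vertical axis: at 0 its bar points along the chest's x, across the slot, and locks the lid; grows anticlockwise seen from above to a stop at 1.571, where the bar lies along the slot (chest's y) and the lid can pass over it (free from about 1.32). Starts between 0 and 0.3. Friction 0.06 N m; stays where left.
- wing_grip (a point): On the wing nut's axis, 134 mm in front of the chest's centre, 126.5 mm above the table, 10 mm below the top of its grip bar: steel, 46 mm long, 12 mm thick, 28 mm high, underside 1.5 mm above the lip. x along the bar; turns with the nut. Pinch the bar across its 12 mm from above, fingertips above the lip (z = 0.107).
- dye_black: Loose black dye bottle with white cap, 45 mm across, 118 mm high, standing beside the chest on its left (+y); origin at the centre of its underside. To be left alone.
- mug: Loose green mug, 86 x 125 mm with handle, 96 mm high, standing beside the chest on its right (-y); origin at the centre of its underside. To be left alone.
- spool_tan: Loose thread spool with tan thread, 42 x 74 mm with its loose thread end, 54 mm high, standing in front of the chest's left corner; origin at the centre of its underside. To be left alone.

How it is judged:
By the outcome, as a careful person would: the job done as asked, in the order asked, and still so for the second after the job is handed in, while the arm keeps its last pose, push and grip.
It also fails if it takes over 51 s, if anything falls off the work surface, if the arm or the gripper's body presses on something with over 40 N, if the wrist force passes 120 N, or if a joint passes its speed limit or range.

ROBOT

A 7-joint arm with a two-finger parallel gripper is mounted at the origin on a cart in front of the work surface, level with it; the furniture and walls round the work are solid. World frame = base frame: x ahead of the robot, y to its left, z up, the work surface at z = 0. Lengths are in m, angles in rad, forces in N, time in s.
With the tool pointing down it reaches from about 0.35 to 0.9 m from the base axis. Payload 8.1 kg.
Tool frame: the origin (TCP) lies midway between the tips of the shut fingers; the grasp point (between the pads) lies 19 mm behind it; z points along the fingers, y is the line along which they close (so a half turn about z gives the same grasp; the last joint's range is limited). The gripper opens to 92 mm and grips with 3 to 60 N. Pads are 19 mm wide; open, the fingers measure 130 mm over their backs; the gripper's body (75 mm by 190 mm) begins 47 mm behind the grasp point.
Start: joints at [-1.346, 0.434, 0.025, 1.573, -0.012, 1.134, -0.075], TCP at [0.201, 0.592, 0.227] pointing down, gripper open.
Joint ranges: [-2.62, 2.62], [-0.44, 2.09], [-1.27, 1.32], [0.08, 2.57], [-1.32, 4.46], [0.12, 2], [-2.74, 2.74]. Speed limits (rad/s): [2.22, 2.22, 3.01, 3.01, 3.14, 3.14, 3.14].

INTERFACE

Orientations are given as a rotation vector (axis times angle).
In Python, from cell import arm gives the robot as it stands.
- The arm moves only by the tool carry_out, never from a script. Its arguments are lists of equal length, an entry for each row: "claw": the finger opening in cm, from 0 to 9.18; "delta_pos": the shift along the tool's x, y, z in cm, a list of three; "angular": the turn, a rotation vector about the tool's x, y, z in rad, a list of three. In form: {"claw": [claw, ...], "delta_pos": [[dx, dy, dz], ...], "angular": [[ax, ay, az], ...]}. A call has 1 to 20 rows; each row shifts and turns the commanded pose from where the row before left it, along the tool's axes as they then stand; what a row does not reach is not made up. A row lasts 1/10 s, in which the tool goes at most 50 mm and 8.59 degrees, less where a joint would pass 70% of its speed; a pose out of reach is approached as far as the arm can. A call with a gripper value outside its range is refused whole. The fingers move at their own pace and stop on an object; "force" is the grip in N (left out, the last holds). Time passes only in rows, so rows that do not move let the fingers close. It gives the time, the measured TCP pose, the force, the opening and the grip force at its end, in the units of the state.
- arm.observe(): the state, without advancing time (a new reading comes with each control period).
- arm.get_image(name): name is "scene" or "side" or "wrist"; returns a dict with "frame" (420x560x3 uint8, red, green, blue), "mtx" (3x3 intrinsics, pixels), "T" (4x4, takes a point from camera to world coordinates). Camera axes: x right, y down, z forward; pixel columns grow to the right and rows downward; lengths in m; the calibration is good to about 2 mm. A picture is of the moment at which its call begins. There is no depth.
- arm.sign_off(): hands the job in; it is judged then, once.
Trained networks look in a picture, given as the dict that the camera call returned (one of the last four; its "shot" number tells which), for a name from the list of things; names that differ only in an ending like _2 or _b are one class to them, and where a whole thing is asked for, a point or a joint stands for the part that bears it (a point fixed in the world has none). Each returns a list of dicts, best first, with "conf" (0 to 1); they miss things now and then, are a little off and sometimes report something else, mostly with a low value. They report only what shows in the picture. A call takes as long as a camera call.
- arm.look_for(label, picture): "centre" ([column, row] as shares, 0 to 1, of the picture: columns of its width, rows of its height, amid what is visible of it).
- arm.trace(label, picture): "region" (420x560 bool, what is visible of it) and "centre" ([column, row] as shares, 0 to 1, of the picture: columns of its width, rows of its height, amid what is visible of it).
- arm.place_of(label, picture): "centre" ([column, row] as shares, 0 to 1, of the picture: columns of its width, rows of its height: a listed point, or the origin of a listed thing).
The state is a dict: "clock": time; "joints": joint angles; "dq": joint speeds; "joint_efforts": joint torques, N m; "position": TCP position; "ee_rot": TCP orientation; "force": force on the tool from outside, world axes, zero at the start; "ft_torque": the same for the moment, N m; "width": opening from 0.0 (shut) to 1.0 (fully open); "gripper_force": force on a finger pad.
Only numpy, scipy, OpenCV 4.12 (cv2) and the standard library are available. Lean on these libraries where they do the work, as an engineer would, in place of code of your own. Each camera call takes 0.05 s, during which the arm holds its last target. There are 200 camera calls.

## Working session

There is one attempt and no reset: what is moved stays moved. The work goes in short steps, Python scripts to look and compute and a tool call to move; the robot and the scene stay as the last step left them, time stands still between calls to the robot, and variables do not carry over. Pictures are saved under pics/ and viewed, at most 10 in all, crops included, and the job is handed in when it is done.

Besides the shell and the picture viewer there is one more tool, called by a JSON object that holds its "api" and its "payload", one argument or row to a line. carry_out: Moves the arm, as the interface text tells. Its arguments: {"type":"object","properties":{"claw":{"type":"array","items":{"type":"number"}},"delta_pos":{"type":"array","items":{"type":"array","items":{"type":"number"}}},"angular":{"type":"array","items":{"type":"array","items":{"type":"number"}}},"force":{"type":"number"}},"required":["claw","delta_pos","angular"]}

```bash
mkdir -p pics; cat > h.py <<'E'
import numpy as np, cv2
from cell import arm
from scipy.spatial.transform import Rotation as R
def shot(n,save=None):
    p=arm.get_image(n)
    if save: cv2.imwrite(f'pics/{save}.png',p['frame'][:,:,::-1])
    return p
def ray(p,c):
    u=np.array([c[0]*560,c[1]*420,1]); d=p['T'][:3,:3]@np.linalg.solve(p['mtx'],u); return p['T'][:3,3],d
def atz(p,c,z):
    o,d=ray(p,c); return o+d*(z-o[2])/d[2]
def pix(p,X):
    q=np.linalg.inv(p['T'])@np.append(X,1); q=p['mtx']@q[:3]; return q[:2]/q[2]
def tri(l):
    A=np.zeros((3,3));b=np.zeros(3)
    for p,c in l:
        o,d=ray(p,c); d=d/np.linalg.norm(d); M=np.eye(3)-np.outer(d,d); A+=M;b+=M@o
    return np.linalg.solve(A,b)
E
python3 - <<'E'
from h import *
np.set_printoptions(precision=4,suppress=True)
s=arm.observe(); print(s)
ps={n:shot(n,n) for n in('scene','side','wrist')}
Z={'chest':0,'lid_handle':.148,'wing_grip':.1265,'lid_hinge':.102,'dye_black':0,'mug':0,'spool_tan':0}
for k,z in Z.items():
    l=[]
    for n,p in ps.items():
        r=arm.place_of(k,p)
        if r: print(k,n,round(r[0]['conf'],2),np.array(r[0]['centre'])*[560,420],atz(p,r[0]['centre'],z)); l.append((p,r[0]['centre'])) if r[0]['conf']>.5 else 0
    if len(l)>1: print('   tri',tri(l))
cv2.imwrite('pics/both.png',cv2.resize(np.hstack([ps['scene']['frame'],ps['side']['frame']])[:,:,::-1],(800,300)))
E
```

```text
{'clock': 0.0, 'joints': array([-1.3456,  0.4352,  0.025 ,  1.5741, -0.0116,  1.134 , -0.0751]), 'dq': array([-0.0014,  0.0004, -0.0002,  0.0016,  0.0006,  0.0004,  0.0016]), 'joint_efforts': array([ -0.0007, -66.7836,   0.9848, -31.4476,  -0.0606,   0.0421,
         0.0002]), 'position': array([0.2011, 0.5912, 0.226 ]), 'ee_rot': array([-0.5126, -3.0994,  0.0024]), 'force': array([ 0.1396, -0.6958,  0.0423]), 'ft_torque': array([ 0.0008,  0.0034, -0.0111]), 'gripper_force': 0.0, 'width': 0.9982402215814713}
chest scene 0.73 [277.312 268.002] [ 0.5642 -0.066   0.    ]
chest side 0.96 [286.496 251.706] [ 0.568  -0.0696  0.    ]
   tri [ 0.5657 -0.0664  0.0011]
lid_handle scene 0.93 [254.408 231.21 ] [ 0.5137 -0.0508  0.148 ]
lid_handle side 0.87 [310.408 193.62 ] [ 0.5147 -0.0476  0.148 ]
   tri [ 0.5147 -0.0498  0.1469]
wing_grip scene 0.8 [221.592 247.884] [ 0.4366 -0.0334  0.1265]
wing_grip side 0.56 [351.624 213.612] [ 0.4303 -0.0144  0.1265]
   tri [ 0.4348 -0.0293  0.1209]
lid_hinge scene 0.83 [315.616 228.018] [ 0.6612 -0.0884  0.102 ]
lid_hinge side 0.72 [242.984 198.702] [ 0.6693 -0.1034  0.102 ]
   tri [ 0.6626 -0.0901  0.1061]
dye_black scene 0.22 [282.8   354.396] [ 0.4366 -0.2672  0.    ]
dye_black side 0.8 [273.224 305.298] [0.5545 0.1291 0.    ]
mug scene 0.84 [283.976 354.69 ] [ 0.4383 -0.2692  0.    ]
mug side 0.68 [356.496 216.3  ] [ 0.4328 -0.274   0.    ]
   tri [ 0.4349 -0.2704  0.0024]
spool_tan scene 0.57 [200.928 246.918] [0.4443 0.1066 0.    ]
spool_tan side 0.74 [338.408 306.516] [0.4388 0.1115 0.    ]
   tri [ 0.4419  0.1077 -0.0017]
```

View pics/scene.png

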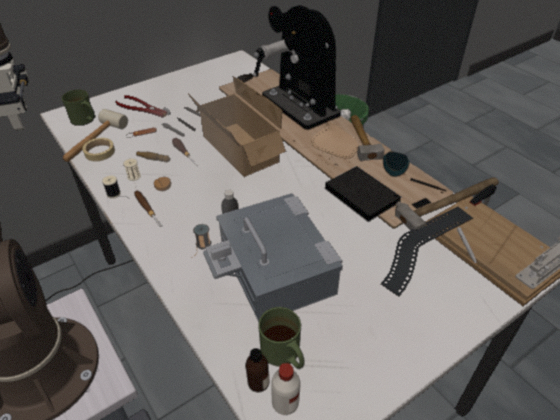

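View pics/side.png

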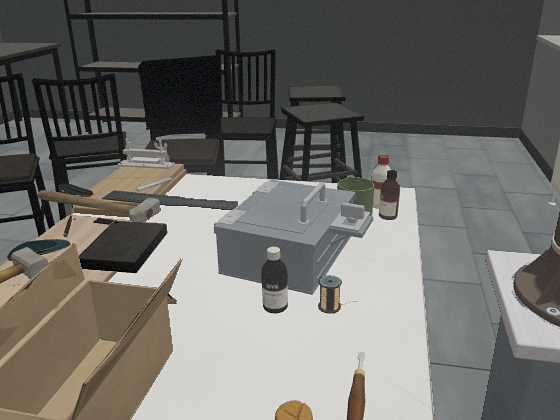

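Both views agree: handle at scene (257,240) and side (312,205), wing nut at scene (222,255), bottle on the left, spool in front-left and mug on the right. Next I fit the yaw and plan the approach.

```bash
cat >> h.py <<'E'
def Rdown(yaw):  # tool z down, tool y along world direction at angle yaw+90deg (chest y)
    y=np.array([-np.sin(yaw),np.cos(yaw),0]); z=np.array([0,0,-1.]); return np.c_[np.cross(y,z),y,z]
def rel(P,Rt):
    s=arm.observe(); R0=R.from_rotvec(s['ee_rot']).as_matrix()
    print('pos',s['position'],'shift in tool cm',R0.T@(np.array(P)-s['position'])*100,'turn',R.from_matrix(R0.T@Rt).as_rotvec(),'F',s['force'])
    return R0
E
python3 - <<'E'
from h import *
from scipy.optimize import least_squares
np.set_printoptions(precision=4,suppress=True)
ps=[shot('scene'),shot('side')]
C={'chest':(0,0,0),'lid_handle':(-.053,0,.148),'wing_grip':(-.134,0,.1265),'lid_hinge':(.102,0,.102)}
L=[]
for k,v in C.items():
    for p in ps:
        r=arm.place_of(k,p)
        if r: L.append((p,np.array(v),np.array(r[0]['centre'])*[560,420],r[0]['conf'],k))
def W(x,v): return np.array([x[0],x[1],0])+R.from_euler('z',x[2]).apply(v)
f=lambda x:np.concatenate([pix(p,W(x,v))-c for p,v,c,w,k in L])
r=least_squares(f,[.566,-.067,-.26],loss='soft_l1',f_scale=3); x=r.x
print(x,f(x).reshape(-1,2))
# silhouette check: overlay wireframe
im=[]
for p in ps:
    g=p['frame'][:,:,::-1].copy()
    for z,a in((0,.1),(.108,.1)):
        q=[pix(p,W(x,(sx*.103,sy*.133,z))) for sx,sy in((1,1),(1,-1),(-1,-1),(-1,1))]
        cv2.polylines(g,[np.int32(q)],True,(0,0,255),1)
    q=[pix(p,W(x,(-.053,y,.148))) for y in(-.055,.055)]; cv2.line(g,*[tuple(map(int,a)) for a in q],(0,255,0),1)
    cv2.circle(g,tuple(map(int,pix(p,W(x,(-.134,0,.1365))))),2,(255,0,255),-1)
    im.append(cv2.resize(g[150:350,150:400],(400,320)))
cv2.imwrite('pics/ov.png',np.hstack(im))
R0=rel(W(x,(-.134,0,.30)),Rdown(x[2])); print(R0)
rel(W(x,(-.134,0,.30)),Rdown(x[2]+np.pi))
E
```

```text
[ 0.5618 -0.0629 -0.2339] [[ 1.1104 -0.8415]
 [ 1.4791  1.8728]
 [-1.5066 -1.2539]
 [ 2.4511 -1.915 ]
 [-1.9565  1.0876]
 [-1.6591 -0.7029]
 [ 1.9741 -1.0798]
 [-1.5946 -2.8753]]
pos [0.2012 0.5917 0.2267] shift in tool cm [-41.8724 -51.6283  -7.3252] turn [ 0.      0.     -0.0939] F [ 0.1821 -0.2625 -0.2251]
[[-0.9467  0.322   0.    ]
 [ 0.322   0.9467  0.    ]
 [-0.      0.     -1.    ]]
pos [0.2012 0.5917 0.2267] shift in tool cm [-41.8724 -51.6283  -7.3252] turn [ 0.0001 -0.      3.0477] F [ 0.1821 -0.2625 -0.2251]
```

View pics/ov.png

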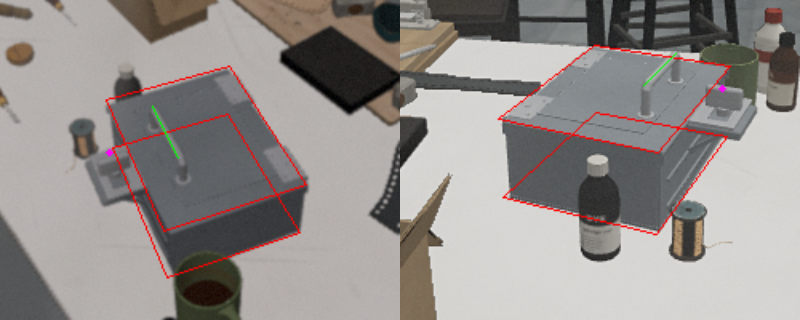

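The overlay fits the chest to a few mm. I'll move above the wing nut.

{"api": "carry_out", "payload": {
  "claw": [9, 9, 9, 9, 9, 9, 9, 9, 9, 9, 7, 7, 7, 7, 7, 7, 7, 7, 7, 7],
  "delta_pos": [
    [-1, -1.3, -0.4],
    [-2.1, -2.6, -0.4],
    [-2.1, -2.6, -0.4],
    [-2.1, -2.6, -0.4],
    [-2.1, -2.6, -0.4],
    [-2.1, -2.6, -0.4],
    [-2.1, -2.6, -0.4],
    [-2.1, -2.6, -0.4],
    [-2.1, -2.6, -0.4],
    [-2.1, -2.6, -0.4],
    [-2.1, -2.6, -0.4],
    [-2.1, -2.6, -0.4],
    [-2.1, -2.6, -0.4],
    [-2.1, -2.6, -0.4],
    [-2.1, -2.6, -0.4],
    [-2.1, -2.6, -0.4],
    [-2.1, -2.6, -0.4],
    [-2.1, -2.6, -0.4],
    [-2.1, -2.6, -0.1],
    [-2.1, -2.6, 0]
  ],
  "angular": [
    [0, 0, 0],
    [0, 0, 0],
    [0, 0, 0],
    [0, 0, 0],
    [0, 0, 0],
    [0, 0, 0],
    [0, 0, 0],
    [0, 0, 0],
    [0, 0, 0],
    [0, 0, 0],
    [0, 0, 0],
    [0, 0, 0],
    [0, 0, 0],
    [0, 0, 0],
    [0, 0, 0],
    [0, 0, 0],
    [0, 0, 0],
    [0, 0, 0],
    [0, 0, 0],
    [0, 0, 0]
  ]
}}

```text
clock: 3.7
position: [0.4248, -0.022, 0.3002]
ee_rot: [0.513, 3.099, 0.002]
force: [0.5, 0.7, -0.2]
width: 0.765
gripper_force: 0.0
```

{"api": "carry_out", "payload": {
  "claw": [7, 7, 7],
  "delta_pos": [
    [-0.5, -0.5, 0],
    [0, 0, 0],
    [0, 0, 0]
  ],
  "angular": [
    [0, 0, -0.09],
    [0, 0, 0],
    [0, 0, 0]
  ]
}}

```text
clock: 4.0
position: [0.4276, -0.0262, 0.2997]
ee_rot: [-0.377, -3.119, -0.001]
force: [-0.4, 0.8, 0.0]
width: 0.761
gripper_force: 0.0
```

```bash
python3 - <<'E'
from h import *
np.set_printoptions(precision=4,suppress=True)
print(arm.observe()['joints'],arm.observe()['clock'])
x=[.5618,-.0629,-.2339]
W=lambda x,v:np.array([x[0],x[1],0])+R.from_euler('z',x[2]).apply(v)
p=shot('wrist','w1')
for k,z in(('wing_grip',.1265),('lid_handle',.148)):
    r=arm.place_of(k,p); print(k,[(q['conf'],np.array(q['centre'])*[560,420],atz(p,q['centre'],z)) for q in r[:1]])
print(W(x,(-.134,0,.1265)),W(x,(-.053,0,.148)), 'cam',p['T'][:3,3])
R0=rel(W(x,(-.134,0,.30)),Rdown(x[2]))
E
```

```text
[-0.5964  0.0219  0.5573  1.9348 -0.0133  1.1885  1.2961] 4.0
wing_grip [(0.83, array([263.872, 205.59 ]), array([ 0.4304, -0.0412,  0.1265]))]
lid_handle [(0.59, array([268.576, 288.414]), array([ 0.5102, -0.0559,  0.148 ]))]
[ 0.4314 -0.0318  0.1265] [ 0.5102 -0.0506  0.148 ] cam [ 0.3606 -0.0098  0.4577]
pos [ 0.4279 -0.0255  0.2997] shift in tool cm [-0.4933 -0.5298 -0.0292] turn [ 0.0004 -0.0002 -0.0039] F [ 0.5745  0.1606 -0.6323]
```

View pics/w1.png

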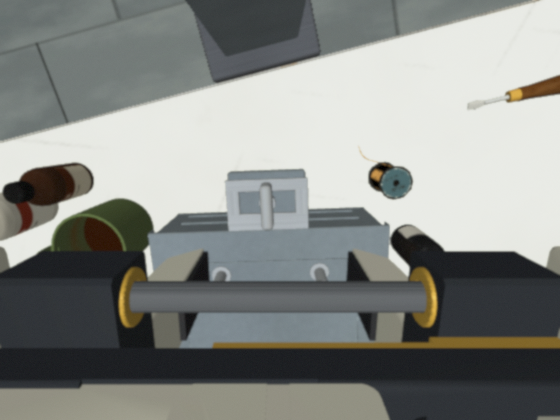

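The wrist view shows the wing nut bar at about (267,205), nearly vertical in the picture, with the lip around it. I'll zoom in to refine its angle and position.

```bash
python3 - <<'E'
from h import *
g=cv2.imread('pics/w1.png')[150:250,140:400]
g=cv2.resize(g,(780,300),interpolation=cv2.INTER_CUBIC)
for i in range(0,26,2):cv2.putText(g,str(140+i*10),(i*30,10),0,.3,(0,0,255));cv2.line(g,(i*30,12),(i*30,18),(0,0,255))
for i in range(0,10,2):cv2.putText(g,str(150+i*10),(0,i*30),0,.3,(0,0,255))
cv2.imwrite('pics/w1z.png',g)
E
```

```text
(no output)
```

View pics/w1z.png

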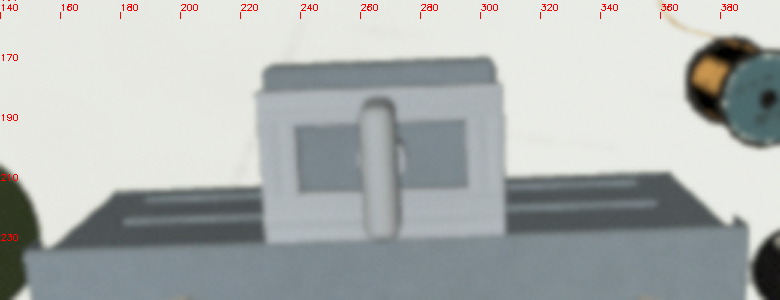

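The zoom shows the bar from (265.7,182) to (267.3,230), lip front corners at (226,181) and (307,178), and lid front corners at (149,233) and (388,225).

```bash
python3 - <<'E'
from h import *
from scipy.optimize import least_squares
np.set_printoptions(precision=4,suppress=True)
p=shot('wrist')
F=[((226,180.7),(-.159,.044,.107)),((307.3,177.7),(-.159,-.044,.107)),((238,192),(-.146,.03,.107)),((295,190),(-.146,-.03,.107)),((239.7,214.3),(-.122,.03,.107)),((295.3,212.3),(-.122,-.03,.107)),((149.3,233.3),(-.104,.133,.108)),((388.3,225),(-.104,-.133,.108))]
A=lambda u,z:atz(p,(u[0]/560,u[1]/420),z)
for u,v in F: print(v,A(u,v[2]))
a,b=A((265.7,182),.1365),A((267.3,230),.1365); print('bar',a,b,(a+b)/2,np.linalg.norm(a-b),'ang',np.arctan2(*(b-a)[1::-1]))
W=lambda x,v:np.array([x[0],x[1],0])+R.from_euler('z',x[2]).apply(v)
print('z axis img right', p['T'][:3,:3])
for s in(1,-1):
  f=lambda x:np.concatenate([pix(p,W(x,np.array(v)*[1,s,1]))-u for u,v in F])
  r=least_squares(f,[.5618,-.0629,-.234],loss='soft_l1',f_scale=1.5);print(s,r.x,r.cost,f(r.x).round(1)); 
  print(W(r.x,(-.134,0,.1365)),W(r.x,(-.053,0,.148)))
E
```

```text
(-0.159, 0.044, 0.107) [ 0.3995 -0.0745  0.107 ]
(-0.159, -0.044, 0.107) [0.4166 0.0092 0.107 ]
(-0.146, 0.03, 0.107) [ 0.4141 -0.0654  0.107 ]
(-0.146, -0.03, 0.107) [ 0.4263 -0.0062  0.107 ]
(-0.122, 0.03, 0.107) [ 0.438  -0.0701  0.107 ]
(-0.122, -0.03, 0.107) [ 0.45   -0.0113  0.107 ]
(-0.104, 0.133, 0.108) [ 0.4351 -0.1715  0.108 ]
(-0.104, -0.133, 0.108) [0.4875 0.0835 0.108 ]
bar [ 0.4065 -0.0322  0.1365] [ 0.4537 -0.0425  0.1365] [ 0.4301 -0.0373  0.1365] 0.048331574475590014 ang -0.21458489330696442
z axis img right [[ 0.2364  0.9392  0.249 ]
 [ 0.9717 -0.2285 -0.0606]
 [-0.      0.2563 -0.9666]]
1 [ 0.5718 -0.0307 -0.2755] 1291.6867722949085 [ 126.6   -0.1  -38.4   -0.2  100.3    0.3  -13.2    0.2   96.8   -0.1
  -14.4   -0.1  280.     0.5 -203.     0.1]
[0.4429 0.0057 0.1365] [ 0.5208 -0.0163  0.148 ]
-1 [ 0.5634 -0.0651 -0.2028] 6.162727187565702 [-1.8 -0.2  0.7 -0.2  0.3  0.2 -0.1  0.2  0.1 -0.2  0.1 -0.1 -2.7  0.3
  2.5  0.2]
[ 0.4322 -0.0381  0.1365] [ 0.5115 -0.0545  0.148 ]
```

```bash
python3 - <<'E'
from h import *
np.set_printoptions(precision=4,suppress=True)
rel([.4315,-.0378,.1105],Rdown(-.205))
E
```

```text
pos [ 0.428  -0.0256  0.2997] shift in tool cm [-0.6296 -1.1127 18.9204] turn [ 0.0003 -0.0002 -0.0325] F [-0.9939  0.0193 -0.6995]
```

{"api": "carry_out", "payload": {
  "claw": [5, 5, 5, 5, 5, 5, 5, 5, 5, 5, 5, 5, 5, 5],
  "delta_pos": [
    [-0.3, -0.55, 0],
    [-0.33, -0.56, 0],
    [0, 0, 2],
    [0, 0, 2],
    [0, 0, 2],
    [0, 0, 2],
    [0, 0, 2],
    [0, 0, 2],
    [0, 0, 2],
    [0, 0, 2],
    [0, 0, 1],
    [0, 0, 1],
    [0, 0, 0.9],
    [0, 0, 0]
  ],
  "angular": [
    [0, 0, -0.03],
    [0, 0, 0],
    [0, 0, 0],
    [0, 0, 0],
    [0, 0, 0],
    [0, 0, 0],
    [0, 0, 0],
    [0, 0, 0],
    [0, 0, 0],
    [0, 0, 0],
    [0, 0, 0],
    [0, 0, 0],
    [0, 0, 0],
    [0, 0, 0]
  ]
}}

```text
clock: 5.6
position: [0.4317, -0.0385, 0.1101]
ee_rot: [-0.326, -3.124, 0.0]
force: [0.8, 0.2, 0.8]
width: 0.543
gripper_force: 0.0
```

{"api": "carry_out", "payload": {
  "claw": [3, 2, 1, 0.5, 0.5, 0.5, 0.5, 0.5, 0.5, 0.5],
  "delta_pos": [
    [0, 0, 0],
    [0, 0, 0],
    [0, 0, 0],
    [0, 0, 0],
    [0, 0, 0],
    [0, 0, 0],
    [0, 0, 0],
    [0, 0, 0],
    [0, 0, 0],
    [0, 0, 0]
  ],
  "angular": [
    [0, 0, 0],
    [0, 0, 0],
    [0, 0, 0],
    [0, 0, 0],
    [0, 0, 0],
    [0, 0, 0],
    [0, 0, 0],
    [0, 0, 0],
    [0, 0, 0],
    [0, 0, 0]
  ],
  "force": 25
}}

```text
clock: 6.6
position: [0.432, -0.0389, 0.1109]
ee_rot: [0.326, 3.124, -0.0]
force: [-1.6, -1.9, 5.6]
width: 0.129
gripper_force: 25.0
```

```bash
python3 - <<'E'
from h import *
np.set_printoptions(precision=4,suppress=True)
print(arm.observe()); rel([.4315,-.0378,.1105],Rdown(-.205))
E
```

```text
{'clock': 6.6, 'joints': array([-0.4656,  0.2998,  0.5361,  2.1917, -0.235 ,  0.7037,  1.5938]), 'dq': array([0.0002, 0.0019, 0.0009, 0.0007, 0.0009, 0.0015, 0.0013]), 'joint_efforts': array([ -1.193 , -39.5409,   3.221 , -21.5163,  -0.7342,  -0.3218,
        -0.0645]), 'position': array([ 0.432 , -0.0389,  0.1109]), 'ee_rot': array([ 0.3264,  3.1245, -0.0003]), 'force': array([-1.6499, -1.9474,  5.6258]), 'ft_torque': array([-0.5678,  0.4048,  0.054 ]), 'gripper_force': 24.984946846961975, 'width': 0.1294679615182538}
pos [ 0.432  -0.0389  0.1109] shift in tool cm [0.0723 0.0951 0.0372] turn [-0.0002  0.0001 -0.0032] F [-1.6499 -1.9474  5.6258]
```

The bar is gripped (12 mm opening, light forces). Joint 7 at 1.59 is too near its limit for another +1.57, so I'll release, make the equivalent half turn above the nut, and regrasp.

{"api": "carry_out", "payload": {
  "claw": [2, 4, 5, 5, 5, 5, 5, 5, 5, 5, 5, 5, 5, 5, 5, 5, 5, 5, 5, 5],
  "delta_pos": [
    [0, 0, 0],
    [0, 0, 0],
    [0, 0, 0],
    [0, 0, -1],
    [0, 0, -2],
    [0, 0, -2],
    [0, 0, -1],
    [0, 0, 0],
    [0, 0, 0],
    [0, 0, 0],
    [0, 0, 0],
    [0, 0, 0],
    [0, 0, 0],
    [0, 0, 0],
    [0, 0, 0],
    [0, 0, 0],
    [0, 0, 0],
    [0, 0, 0],
    [0, 0, 0],
    [0, 0, 0]
  ],
  "angular": [
    [0, 0, 0],
    [0, 0, 0],
    [0, 0, 0],
    [0, 0, 0],
    [0, 0, 0],
    [0, 0, 0],
    [0, 0, 0.1],
    [0, 0, 0.14],
    [0, 0, 0.14],
    [0, 0, 0.14],
    [0, 0, 0.14],
    [0, 0, 0.14],
    [0, 0, 0.14],
    [0, 0, 0.14],
    [0, 0, 0.14],
    [0, 0, 0.14],
    [0, 0, 0.14],
    [0, 0, 0.14],
    [0, 0, 0.14],
    [0, 0, 0.14]
  ]
}}

```text
clock: 8.6
position: [0.4321, -0.0384, 0.1713]
ee_rot: [-2.751, -1.517, -0.001]
force: [0.4, 0.0, 0.4]
width: 0.542
gripper_force: 0.0
```

{"api": "carry_out", "payload": {
  "claw": [5, 5, 5, 5, 5, 5, 5, 5, 5, 5, 5],
  "delta_pos": [
    [0, 0, 0],
    [0, 0, 0],
    [0, 0, 0],
    [0, 0, 0],
    [0, 0, 0],
    [0, 0, 0],
    [0, 0, 0],
    [0, 0, 0],
    [0, 0, 0],
    [0, 0, 0],
    [0, 0, 0]
  ],
  "angular": [
    [0, 0, 0.14],
    [0, 0, 0.14],
    [0, 0, 0.14],
    [0, 0, 0.14],
    [0, 0, 0.14],
    [0, 0, 0.14],
    [0, 0, 0.14],
    [0, 0, 0.14],
    [0, 0, 0.1],
    [0, 0, 0],
    [0, 0, 0]
  ]
}}

```text
clock: 9.7
position: [0.4321, -0.0384, 0.171]
ee_rot: [-3.125, 0.318, -0.0]
force: [-0.2, 0.2, 1.0]
width: 0.546
gripper_force: 0.0
```

```bash
python3 - <<'E'
from h import *
np.set_printoptions(precision=4,suppress=True)
print(arm.observe()['joints']); rel([.4317,-.0388,.1105],Rdown(-.205+np.pi))
E
```

```text
[-1.0036  0.382   1.285   2.1474 -0.4613  0.935  -1.2262]
pos [ 0.4321 -0.0384  0.171 ] shift in tool cm [-0.0273  0.0535  6.0518] turn [-0.0006 -0.      0.002 ] F [-0.2278  0.1503  0.9565]
```

{"api": "carry_out", "payload": {
  "claw": [5, 5, 5, 5, 5, 5, 3, 2, 1, 0.5, 0.5, 0.5, 0.5, 0.5, 0.5],
  "delta_pos": [
    [0, 0.05, 1],
    [0, 0, 2],
    [0, 0, 1.5],
    [0, 0, 1],
    [0, 0, 0.5],
    [0, 0, 0],
    [0, 0, 0],
    [0, 0, 0],
    [0, 0, 0],
    [0, 0, 0],
    [0, 0, 0],
    [0, 0, 0],
    [0, 0, 0],
    [0, 0, 0],
    [0, 0, 0]
  ],
  "angular": [
    [0, 0, 0],
    [0, 0, 0],
    [0, 0, 0],
    [0, 0, 0],
    [0, 0, 0],
    [0, 0, 0],
    [0, 0, 0],
    [0, 0, 0],
    [0, 0, 0],
    [0, 0, 0],
    [0, 0, 0],
    [0, 0, 0],
    [0, 0, 0],
    [0, 0, 0],
    [0, 0, 0]
  ],
  "force": 30
}}

```text
clock: 11.2
position: [0.432, -0.039, 0.1108]
ee_rot: [-3.125, 0.323, -0.0]
force: [-1.1, 1.4, 4.2]
width: 0.127
gripper_force: 30.0
```

{"api": "carry_out", "payload": {
  "claw": [0.5, 0.5, 0.5, 0.5, 0.5, 0.5, 0.5, 0.5],
  "delta_pos": [
    [0, 0, 0],
    [0, 0, 0],
    [0, 0, 0],
    [0, 0, 0],
    [0, 0, 0],
    [0, 0, 0],
    [0, 0, 0],
    [0, 0, 0]
  ],
  "angular": [
    [0, 0, -0.05],
    [0, 0, -0.1],
    [0, 0, -0.1],
    [0, 0, -0.1],
    [0, 0, -0.1],
    [0, 0, -0.1],
    [0, 0, -0.1],
    [0, 0, 0]
  ]
}}

```text
clock: 12.0
position: [0.432, -0.0391, 0.1108]
ee_rot: [-3.064, -0.693, -0.001]
force: [-1.4, -0.3, 2.1]
width: 0.131
gripper_force: 30.0
```

```bash
python3 - <<'E'
from h import *
np.set_printoptions(precision=4,suppress=True)
s=arm.observe(); print(s['joints'],s['ft_torque'],s['width']); rel([.4317,-.0388,.1105],Rdown(-.205+np.pi*1.5))
E
```

```text
[-0.7449  0.3823  0.9294  2.2094 -0.4552  0.7488 -0.6334] [-0.1085  0.1277  0.0625] 0.13111394188550485
pos [ 0.432  -0.0391  0.1108] shift in tool cm [-0.0171 -0.0419  0.0322] turn [ 0.0002 -0.0006 -0.9206] F [-1.4327 -0.3277  2.0997]
```

{"api": "carry_out", "payload": {
  "claw": [0.5, 0.5, 0.5, 0.5, 0.5, 0.5, 0.5, 0.5, 0.5, 0.5, 0.5],
  "delta_pos": [
    [0, 0, 0],
    [0, 0, 0],
    [0, 0, 0],
    [0, 0, 0],
    [0, 0, 0],
    [0, 0, 0],
    [0, 0, 0],
    [0, 0, 0],
    [0, 0, 0],
    [0, 0, 0],
    [0, 0, 0]
  ],
  "angular": [
    [0, 0, -0.1],
    [0, 0, -0.1],
    [0, 0, -0.1],
    [0, 0, -0.1],
    [0, 0, -0.1],
    [0, 0, -0.1],
    [0, 0, -0.1],
    [0, 0, -0.1],
    [0, 0, -0.08],
    [0, 0, -0.04],
    [0, 0, 0]
  ]
}}

```text
clock: 13.1
position: [0.4322, -0.0392, 0.1108]
ee_rot: [2.441, 1.977, 0.0]
force: [-0.1, -0.3, 3.3]
width: 0.128
gripper_force: 30.0
```

```bash
python3 - <<'E'
from h import *
np.set_printoptions(precision=4,suppress=True)
s=arm.observe(); print(s['joints'],s['ft_torque'],s['width']); rel([.4317,-.0388,.1105],Rdown(-.205+np.pi*1.5))
E
```

```text
[-0.5597  0.3178  0.6622  2.198  -0.2987  0.7117  0.0971] [-0.2067 -0.0323  0.041 ] 0.12757682915219937
pos [ 0.4322 -0.0392  0.1108] shift in tool cm [ 0.0338 -0.0549  0.0286] turn [ 0.0004 -0.0001 -0.0046] F [-0.0627 -0.2809  3.2704]
```

{"api": "carry_out", "payload": {
  "claw": [0.5, 0.5, 0.5, 0.5],
  "delta_pos": [
    [0, 0, 0],
    [0, 0, 0],
    [0, 0, 0],
    [0, 0, 0]
  ],
  "angular": [
    [0, 0, -0.03],
    [0, 0, -0.03],
    [0, 0, 0],
    [0, 0, 0]
  ]
}}

```text
clock: 13.5
position: [0.4322, -0.0392, 0.1108]
ee_rot: [2.38, 2.05, 0.001]
force: [1.6, -1.4, 1.9]
width: 0.132
gripper_force: 31.0
```

```bash
python3 - <<'E'
from h import *
np.set_printoptions(precision=4,suppress=True)
s=arm.observe(); print(s['joints'],s['ft_torque'],s['width']); rel([.4317,-.0388,.1105],Rdown(-.205+np.pi*1.5))
E
```

```text
[-0.5476  0.315   0.6456  2.1973 -0.29    0.7101  0.1478] [-0.3629 -0.2387 -0.788 ] 0.1320890180947055
pos [ 0.4322 -0.0392  0.1108] shift in tool cm [ 0.0336 -0.0538  0.0298] turn [ 0.0006 -0.0001  0.0564] F [ 1.6128 -1.4467  1.9194]
```

At the stop: the reaction moment jumped to −0.79 N m. I'll unwind the twist slightly, release, raise, and head for the handle.

{"api": "carry_out", "payload": {
  "claw": [0.5, 0.5, 2, 4, 5, 5, 5, 5, 5, 5, 5, 5],
  "delta_pos": [
    [0, 0, 0],
    [0, 0, 0],
    [0, 0, 0],
    [0, 0, 0],
    [0, 0, 0],
    [0, 0, -1],
    [0, 0, -2],
    [0, 0, -2],
    [0, 0, -2],
    [0, 0, -2],
    [0, 0, 0],
    [0, 0, 0]
  ],
  "angular": [
    [0, 0, 0.03],
    [0, 0, 0],
    [0, 0, 0],
    [0, 0, 0],
    [0, 0, 0],
    [0, 0, 0],
    [0, 0, 0],
    [0, 0, 0],
    [0, 0, 0],
    [0, 0, 0],
    [0, 0, 0],
    [0, 0, 0]
  ]
}}

```text
clock: 14.7
position: [0.4319, -0.0388, 0.201]
ee_rot: [2.409, 2.017, 0.002]
force: [0.0, -0.8, 0.4]
width: 0.549
gripper_force: 0.0
```

```bash
python3 - <<'E'
from h import *
np.set_printoptions(precision=4,suppress=True)
s=arm.observe(); print(s['joints'])
p=shot('wrist','w2'); q=shot('scene'); d=shot('side')
l=[]
for c in(p,q,d):
    r=arm.place_of('lid_handle',c)
    if r: print(r[0]['conf'],atz(c,r[0]['centre'],.148))
rel([.5116,-.0553,.175],Rdown(-.20+np.pi*1.5))
a=p['frame'];b=cv2.resize(q['frame'][200:300,180:320],(560,400))
cv2.imwrite('pics/c2.png',cv2.resize(np.hstack([a[:400],b])[:,:,::-1],(800,286)))
E
```

```text
[-0.6632  0.1571  0.7299  2.0906 -0.1309  0.9367 -0.0383]
0.64 [ 0.5083 -0.0556  0.148 ]
0.88 [ 0.5083 -0.056   0.148 ]
0.86 [ 0.5095 -0.0579  0.148 ]
pos [ 0.4315 -0.0391  0.2002] shift in tool cm [-0.1769  8.1739  2.5089] turn [-0.0011  0.0007  0.0227] F [-0.054  -0.6685 -0.1444]
```

View pics/c2.png

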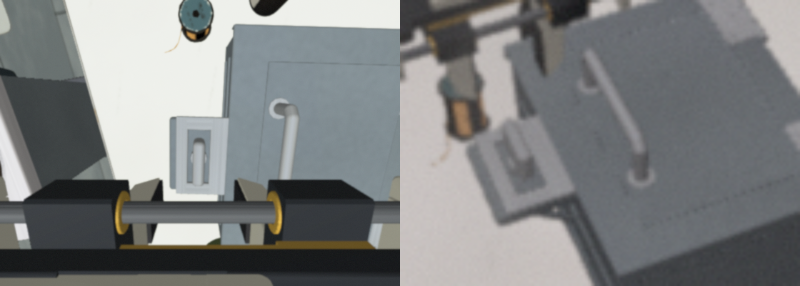

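The wing nut bar now lies along the slot, and the three views agree on the handle at (0.510, −0.056). I'll grasp it.

{"api": "carry_out", "payload": {
  "claw": [5, 5, 5, 5, 5, 5, 5, 5, 5, 5, 5, 3, 2, 1, 0.5, 0.5, 0.5, 0.5, 0.5],
  "delta_pos": [
    [0, 1, 0],
    [-0.1, 2, 0],
    [-0.1, 2, 0],
    [0, 2, 0],
    [0, 1, 0],
    [0, 0, 1],
    [0, 0, 2],
    [0, 0, 2],
    [0, 0, 1.5],
    [0, 0, 0.6],
    [0, 0, 0],
    [0, 0, 0],
    [0, 0, 0],
    [0, 0, 0],
    [0, 0, 0],
    [0, 0, 0],
    [0, 0, 0],
    [0, 0, 0],
    [0, 0, 0]
  ],
  "angular": [
    [0, 0, 0.02],
    [0, 0, 0],
    [0, 0, 0],
    [0, 0, 0],
    [0, 0, 0],
    [0, 0, 0],
    [0, 0, 0],
    [0, 0, 0],
    [0, 0, 0],
    [0, 0, 0],
    [0, 0, 0],
    [0, 0, 0],
    [0, 0, 0],
    [0, 0, 0],
    [0, 0, 0],
    [0, 0, 0],
    [0, 0, 0],
    [0, 0, 0],
    [0, 0, 0]
  ],
  "force": 40
}}

```text
clock: 16.9
position: [0.5112, -0.0566, 0.1301]
ee_rot: [2.428, 1.991, 0.002]
force: [5.6, -1.3, -3.0]
width: 0.119
gripper_force: 40.0
```

```bash
python3 - <<'E'
from h import *
np.set_printoptions(precision=4,suppress=True)
s=arm.observe(); print(s); R0=rel([.51,-.056,.129],Rdown(-.2+np.pi*1.5)); print(R0)
# arc plan: tool axes: grasp point in plane (u=chest +x = tool y, z)
h=np.array([-.155,.046])
P0=None
for i,t in enumerate(np.deg2rad(np.arange(0,61,5))):
    c,sn=np.cos(t),np.sin(t); g=np.array([h[0]*c+h[1]*sn,-h[0]*sn+h[1]*c])
    ph=t/2; tool=np.array([-np.sin(ph),-np.cos(ph)]); ty=np.array([np.cos(ph),-np.sin(ph)])
    tcp=g+.019*tool
    if P0 is not None:
        d=tcp-P0; print(int(round(np.rad2deg(t))),'dy,dz cm (tool prev)',np.array([d@pty,d@ptool])*100)
    P0,ptool,pty=tcp,tool,ty
E
```

```text
{'clock': 16.9, 'joints': array([-0.4898,  0.4154,  0.6654,  1.9988, -0.3422,  0.8363,  0.1696]), 'dq': array([ 0.0004, -0.0008, -0.0006, -0.001 , -0.0027, -0.0016, -0.0014]), 'joint_efforts': array([ -0.164 , -50.3808,   8.1217, -21.5605,   0.2832,   1.8933,
         0.0397]), 'position': array([ 0.5112, -0.0566,  0.1301]), 'ee_rot': array([2.4279, 1.991 , 0.0022]), 'force': array([ 5.5555, -1.2542, -3.0175]), 'ft_torque': array([-0.2254, -1.0064, -0.0253]), 'gripper_force': 39.99655365943909, 'width': 0.11883759650856134}
pos [ 0.5112 -0.0566  0.1301] shift in tool cm [ 0.038  -0.1287  0.1064] turn [0.0023 0.     0.0029] F [ 5.5555 -1.2542 -3.0175]
[[ 0.1958  0.9806  0.0022]
 [ 0.9806 -0.1958 -0.0004]
 [-0.      0.0023 -1.    ]]
5 dy,dz cm (tool prev) [ 0.377  -1.3352]
10 dy,dz cm (tool prev) [ 0.4347 -1.3139]
15 dy,dz cm (tool prev) [ 0.4915 -1.2901]
20 dy,dz cm (tool prev) [ 0.5471 -1.2638]
25 dy,dz cm (tool prev) [ 0.6016 -1.2351]
30 dy,dz cm (tool prev) [ 0.6547 -1.2041]
35 dy,dz cm (tool prev) [ 0.7065 -1.1708]
40 dy,dz cm (tool prev) [ 0.7567 -1.1352]
45 dy,dz cm (tool prev) [ 0.8053 -1.0975]
50 dy,dz cm (tool prev) [ 0.8523 -1.0577]
55 dy,dz cm (tool prev) [ 0.8975 -1.0159]
60 dy,dz cm (tool prev) [ 0.9408 -0.9722]
```

Handle gripped (12 mm opening). I'll lift along the arc to 20° first, tilting the tool at half the lid's angle.

{"api": "carry_out", "payload": {
  "claw": [0.5, 0.5, 0.5, 0.5, 0.5, 0.5, 0.5, 0.5, 0.5, 0.5, 0.5],
  "delta_pos": [
    [0, 0.09, -0.33],
    [0, 0.09, -0.33],
    [0, 0.19, -0.67],
    [0, 0.22, -0.66],
    [0, 0.22, -0.66],
    [0, 0.24, -0.65],
    [0, 0.25, -0.64],
    [0, 0.27, -0.64],
    [0, 0.28, -0.63],
    [0, 0, 0],
    [0, 0, 0]
  ],
  "angular": [
    [0.011, 0, 0],
    [0.011, 0, 0],
    [0.022, 0, 0],
    [0.022, 0, 0],
    [0.022, 0, 0],
    [0.022, 0, 0],
    [0.022, 0, 0],
    [0.022, 0, 0],
    [0.022, 0, 0],
    [0, 0, 0],
    [0, 0, 0]
  ]
}}

```text
clock: 18.0
position: [0.531, -0.0608, 0.1791]
ee_rot: [-2.32, -1.902, 0.17]
force: [0.7, -1.1, -8.6]
width: 0.112
gripper_force: 40.0
```

```bash
cat >> h.py <<'E'
def lidang(hinge):
    s=arm.observe(); M=R.from_rotvec(s['ee_rot']).as_matrix(); g=s['position']-.019*M[:,2]; d=g-hinge
    u=np.array([np.cos(.2),-np.sin(.2),0]); du=d@u
    print('grasp',g,'r',np.hypot(du,d[2]),'ang',np.rad2deg(np.arctan2(d[2],-du)-np.arctan2(.046,.155)),'tilt',np.rad2deg(np.arcsin(-M[:,2]@u)),'F',s['force'],'T',s['ft_torque'],'w',s['width'],'q',s['joints'],s['clock'])
# hinge from gripped shut handle (.511,-.0565)
HG=np.array([.5112+.155*np.cos(.2),-.0566-.155*np.sin(.2),.102])
E
python3 -c "
from h import *
np.set_printoptions(precision=4,suppress=True)
lidang(HG)"
```

```text
grasp [ 0.5343 -0.0615  0.1978] r 0.1626230621772947 ang 19.545215039615783 tilt 10.181665957314841 F [ 0.7424 -1.1242 -8.5864] T [-0.3121 -0.3227 -0.0204] w 0.11249562717685543 q [-0.424   0.5003  0.6718  1.7435 -0.3229  1.1982  0.1643] 18.0
```

The lid follows with light forces. Continuing to 40°.

{"api": "carry_out", "payload": {
  "claw": [0.5, 0.5, 0.5, 0.5, 0.5, 0.5, 0.5, 0.5, 0.5],
  "delta_pos": [
    [0, 0.3, -0.62],
    [0, 0.3, -0.62],
    [0, 0.33, -0.6],
    [0, 0.33, -0.6],
    [0, 0.35, -0.59],
    [0, 0.35, -0.58],
    [0, 0.38, -0.57],
    [0, 0.38, -0.57],
    [0, 0, 0]
  ],
  "angular": [
    [0.022, 0, 0],
    [0.022, 0, 0],
    [0.022, 0, 0],
    [0.022, 0, 0],
    [0.022, 0, 0],
    [0.022, 0, 0],
    [0.022, 0, 0],
    [0.022, 0, 0],
    [0, 0, 0]
  ]
}}

```text
clock: 18.9
position: [0.5668, -0.0682, 0.2195]
ee_rot: [-2.201, -1.804, 0.327]
force: [-12.4, 2.6, 5.9]
width: 0.116
gripper_force: 40.0
```

```bash
python3 -c "
from h import *
np.set_printoptions(precision=4,suppress=True)
lidang(HG)"
```

```text
grasp [ 0.5733 -0.0695  0.2373] r 0.16336199647263172 ang 39.38871251180423 tilt 20.54896172860672 F [-12.3717   2.5792   5.9013] T [ 0.2842  2.5733 -0.0457] w 0.11594778727245865 q [-0.3212  0.6449  0.655   1.4398 -0.3391  1.5466  0.1746] 18.9
```

```bash
python3 - <<'E'
import numpy as np
h=np.array([-.155,.046])
P0=None
for i in range(5):
    t=np.deg2rad(39.4+5.2*i); ph=np.deg2rad(20.5+1.2*i)
    c,sn=np.cos(t),np.sin(t); g=np.array([h[0]*c+h[1]*sn,-h[0]*sn+h[1]*c])
    g=g*(1+i*.0035) # ease outward ~2 mm
    tool=np.array([-np.sin(ph),-np.cos(ph)]); ty=np.array([np.cos(ph),-np.sin(ph)]); tcp=g+.019*tool
    if P0 is not None: print(np.rad2deg(t),np.array([(tcp-P0)@pty,(tcp-P0)@ptool])*100)
    P0,ptool,pty=tcp,tool,ty
E
```

```text
44.6 [ 0.82095558 -1.19271198]
49.8 [ 0.90546648 -1.13357857]
55.0 [ 0.98590423 -1.06844495]
60.20000000000001 [ 1.06184219 -0.99759252]
```

{"api": "carry_out", "payload": {
  "claw": [0.5, 0.5, 0.5, 0.5, 0.5, 0.5, 0.5, 0.5],
  "delta_pos": [
    [0, 0.41, -0.6],
    [0, 0.41, -0.6],
    [0, 0.45, -0.57],
    [0, 0.45, -0.57],
    [0, 0.49, -0.53],
    [0, 0.49, -0.53],
    [0, 0, 0],
    [0, 0, 0]
  ],
  "angular": [
    [0.01, 0, 0],
    [0.01, 0, 0],
    [0.01, 0, 0],
    [0.01, 0, 0],
    [0.01, 0, 0],
    [0.01, 0, 0],
    [0, 0, 0],
    [0, 0, 0]
  ]
}}

```text
clock: 19.7
position: [0.6045, -0.076, 0.241]
ee_rot: [-2.164, -1.772, 0.374]
force: [-6.8, -0.6, 1.2]
width: 0.12
gripper_force: 40.0
```

```bash
python3 - <<'E'
from h import *
np.set_printoptions(precision=4,suppress=True)
lidang(HG)
ps=[shot('scene','s3'),shot('side','d3')]
l=[]
for c in ps:
    for k in('lid_handle','lid_hinge'):
        r=arm.place_of(k,c)
        if r: print(k,r[0]['conf'],np.array(r[0]['centre'])*[560,420]); 
cv2.imwrite('pics/c3.png',np.hstack([cv2.resize(ps[0]['frame'][150:330,180:360],(400,400)),cv2.resize(ps[1]['frame'][110:300,200:390],(400,400))])[:,:,::-1])
E
```

```text
grasp [ 0.612  -0.0775  0.2584] r 0.16487182087936342 ang 55.05845033426943 tilt 23.777811436704074 F [-6.8072 -0.628   1.1715] T [-0.2453  1.3354  0.1619] w 0.12007333492041723 q [-0.2577  0.7344  0.6455  1.2381 -0.3599  1.7131  0.1698] 19.7
lid_handle 0.74 [273.896 270.102]
lid_hinge 0.78 [315.28  224.784]
lid_handle 0.72 [264.88  137.382]
lid_hinge 0.8 [242.312 200.298]
```

View pics/c3.png

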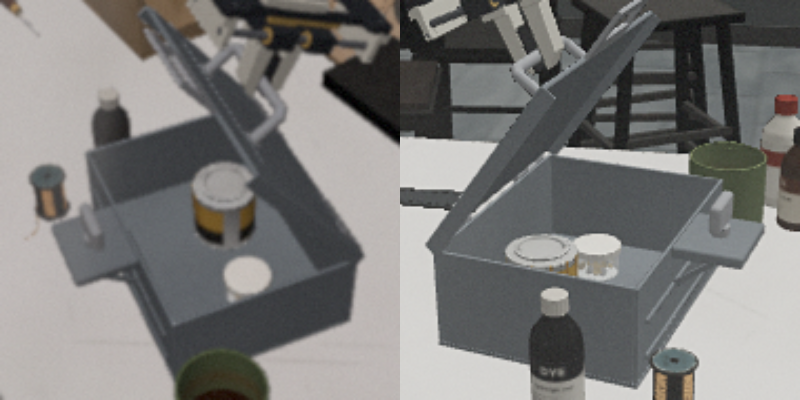

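The lid is open over the contents, the grip holds, and the bottle, spool and mug are undisturbed. Now I check the angle with a circle fit and an image overlay.

```bash
python3 - <<'E'
from h import *
from scipy.optimize import least_squares
np.set_printoptions(precision=4,suppress=True)
u=np.array([np.cos(.2),-np.sin(.2),0]);O=np.array([.5112,-.0566,0])
G=np.array([[.5112,-.0566,.1491],[.5343,-.0615,.1978],[.5733,-.0695,.2373],[.612,-.0775,.2584]])
q=np.c_[(G-O)@u,G[:,2]]
r=least_squares(lambda c:np.hypot(*(q-c).T)-.1617,[.155,.102]); c=r.x
print('hinge uz',c,r.fun*1e3,np.rad2deg(np.arctan2(q[:,1]-c[1],c[0]-q[:,0]))-16.53)
H=O+u*.155+[0,0,.102]
y=np.array([np.sin(.2),np.cos(.2),0]); y=R.from_euler('z',-.2).apply([0,1,0])
def LW(a,v,H): # lid frame point -> world
    return H+R.from_euler('z',-.2).apply(R.from_euler('y',a,degrees=True).apply(v))
ims=[]
for f,n,(r0,r1,c0,c1) in(('s3','scene',(150,330,180,360)),('d3','side',(110,300,200,390))):
    p=shot(n); g=cv2.resize(p['frame'][r0:r1,c0:c1],(400,400),interpolation=cv2.INTER_CUBIC)[:,:,::-1].copy(); s=400/(r1-r0)
    for a,col in((50,(255,0,0)),(55,(0,255,0)),(60,(0,0,255))):
        k=[(np.array(pix(p,LW(a,v,H)))-[c0,r0])*s for v in((0,.133,0),(-.206,.133,0),(-.206,-.133,0),(0,-.133,0))]
        cv2.polylines(g,[np.int32(k)],True,col,1)
    ims.append(g)
    rr=arm.place_of('lid_handle',p)[0]['centre']
    b=least_squares(lambda a:pix(p,LW(a[0],(-.155,0,.046),H))-np.array(rr)*[560,420],[55.]); print(n,'handle angle',b.x,b.fun)
cv2.imwrite('pics/ov3.png',np.hstack(ims))
lidang(HG)
E
```

```text
hinge uz [0.1559 0.1052] [ 0.2864 -0.2005 -0.4283  0.4108] [-0.8021 18.4601 38.4722 54.395 ]
scene handle angle [52.5143] [0.8576 1.3963]
side handle angle [54.0021] [ 0.8641 -1.7984]
grasp [ 0.6119 -0.0775  0.2584] r 0.16487303895312816 ang 55.009435755746985 tilt 23.766181963650702 F [-6.9727 -0.7305  0.6649] T [-0.2832  1.2999  0.1144] w 0.11611988529153813 q [-0.2579  0.734   0.6455  1.2388 -0.3598  1.7126  0.1698] 20.2
```

View pics/ov3.png

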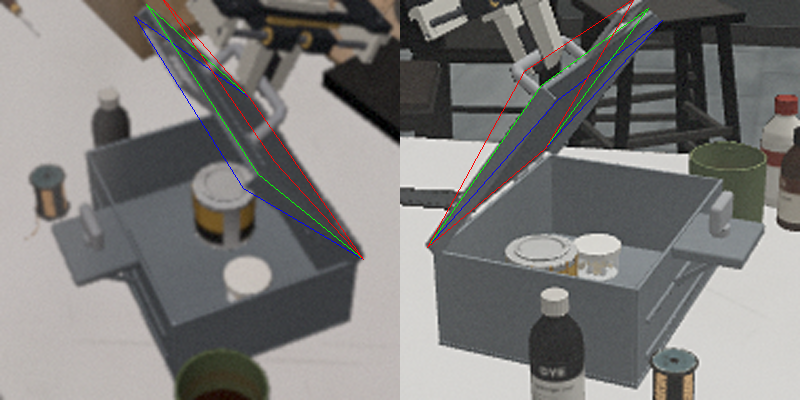

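In the overlays the lid edge lies between the 50° and 55° lines (about 53°) in both views. I'll raise it about 6.7° more.

{"api": "carry_out", "payload": {
  "claw": [0.5, 0.5, 0.5, 0.5, 0.5, 0.5, 0.5],
  "delta_pos": [
    [0, 0.34, -0.3],
    [0, 0.34, -0.3],
    [0, 0.34, -0.31],
    [0, 0.34, -0.31],
    [0, 0, 0],
    [0, 0, 0],
    [0, 0, 0]
  ],
  "angular": [
    [0.01, 0, 0],
    [0.01, 0, 0],
    [0.01, 0, 0],
    [0.01, 0, 0],
    [0, 0, 0],
    [0, 0, 0],
    [0, 0, 0]
  ]
}}

```text
clock: 20.9
position: [0.6216, -0.0795, 0.2468]
ee_rot: [-2.137, -1.75, 0.405]
force: [-6.3, -1.3, 2.8]
width: 0.116
gripper_force: 40.0
```

```bash
python3 - <<'E'
from h import *
from scipy.optimize import least_squares
np.set_printoptions(precision=4,suppress=True)
u=np.array([np.cos(.2),-np.sin(.2),0]);O=np.array([.5112,-.0566,0]); H=O+u*.155+[0,0,.102]
def LW(a,v,H): return H+R.from_euler('z',-.2).apply(R.from_euler('y',a,degrees=True).apply(v))
ims=[]
for n,(r0,r1,c0,c1) in(('scene',(150,300,200,350)),('side',(100,240,200,340))):
    p=shot(n); s=400/(r1-r0); g=cv2.resize(p['frame'][r0:r1,c0:c1],(400,400),interpolation=cv2.INTER_CUBIC)[:,:,::-1].copy()
    for a,col in((55,(255,0,0)),(60,(0,255,0)),(65,(0,0,255))):
        k=[(np.array(pix(p,LW(a,v,H)))-[c0,r0])*s for v in((0,.133,0),(-.206,.133,0),(-.206,-.133,0),(0,-.133,0))]
        cv2.polylines(g,[np.int32(k)],True,col,1)
    ims.append(g)
    for r in arm.place_of('lid_handle',p)[:1]:
        b=least_squares(lambda a:pix(p,LW(a[0],(-.155,0,.046),H))-np.array(r['centre'])*[560,420],[55.]); print(n,'handle angle',b.x,b.fun)
cv2.imwrite('pics/ov4.png',np.hstack(ims))
lidang(HG); HG2=O+u*.1559+[0,0,.1052]; lidang(HG2)
E
```

```text
scene handle angle [58.0149] [0.5785 1.0996]
side handle angle [60.2968] [ 0.7047 -1.9816]
grasp [ 0.6297 -0.0811  0.2639] r 0.16541927798773012 ang 61.61998480262474 tilt 26.04429368505345 F [-7.1644 -0.3974  3.0553] T [-0.3398  1.4735  0.1538] w 0.11271309637099025 q [-0.2217  0.7901  0.6381  1.129  -0.3738  1.8026  0.1644] 21.1
grasp [ 0.6297 -0.0811  0.2639] r 0.16247958184336805 ang 61.07763827639648 tilt 26.04429368505345 F [-7.1644 -0.3974  3.0553] T [-0.3398  1.4735  0.1538] w 0.11271309637099025 q [-0.2217  0.7901  0.6381  1.129  -0.3738  1.8026  0.1644] 21.1
```

View pics/ov4.png

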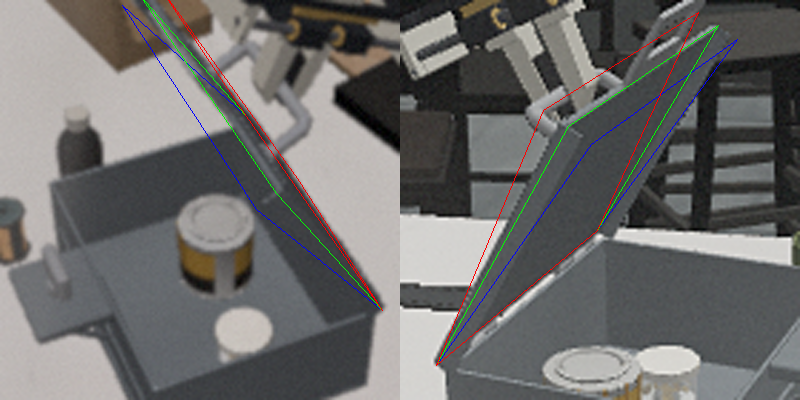

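Green (60°) matches closely in both views; the estimates run 58–61°. A 0.7° nudge, a short settle, then hand in.

{"api": "carry_out", "payload": {
  "claw": [0.5, 0.5, 0.5, 0.5, 0.5, 0.5, 0.5, 0.5],
  "delta_pos": [
    [0, 0.16, -0.11],
    [0, 0, 0],
    [0, 0, 0],
    [0, 0, 0],
    [0, 0, 0],
    [0, 0, 0],
    [0, 0, 0],
    [0, 0, 0]
  ],
  "angular": [
    [0, 0, 0],
    [0, 0, 0],
    [0, 0, 0],
    [0, 0, 0],
    [0, 0, 0],
    [0, 0, 0],
    [0, 0, 0],
    [0, 0, 0]
  ]
}}

```text
clock: 21.9
position: [0.6234, -0.0799, 0.2473]
ee_rot: [-2.137, -1.75, 0.405]
force: [-7.7, -1.5, 3.5]
width: 0.115
gripper_force: 40.0
```

```bash
python3 - <<'E'
from h import *
np.set_printoptions(precision=4,suppress=True)
lidang(HG); print(abs(arm.observe()['dq']).max()); print(arm.sign_off())
E
```

```text
grasp [ 0.6316 -0.0816  0.2644] r 0.1655157313568895 ang 62.31712458369927 tilt 26.032808798413384 F [-7.729  -1.4869  3.4796] T [-0.3157  1.4711  0.2209] w 0.11473162531685206 q [-0.2194  0.7934  0.6379  1.1212 -0.3751  1.8068  0.1637] 21.9
0.0009053801822963033
the job is handed in; nothing more can be done
None
```

I turned the wing nut to its stop with the lid shut, then lifted the lid; the gripper is holding it steady at about 60° (my readings put it between 59° and 62°), and the job was handed in at 21.9 s with the bottle, mug and spool not touched.

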